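# Refit the lens of the seal carver's stand magnifier

### The arm

A 7-joint arm with a two-finger parallel gripper is mounted at the origin on the work surface. World frame = base frame: x ahead of the robot, y to its left, z up, the work surface at z = 0. Lengths are in m, angles in rad, forces in N, time in s.
With the tool pointing down it reaches from about 0.425 to 0.95 m from the base axis. Payload 4.7 kg.
Tool frame: the origin (TCP) lies midway between the tips of the shut fingers; the grasp point (between the pads) lies 19 mm behind it (robot.tcp_to_grasp is the z of the grasp point in the tool frame, in m); z points along the fingers, x is the direction in which the jaws open and shut, and the axes are right-handed (so a half turn about z gives the same grasp; the last joint's range is limited). The gripper opens to 87 mm and grips with 3 to 60 N. Pads are 19 mm wide; open, the fingers measure 117 mm over their backs; the gripper's body (75 mm by 190 mm) begins 51 mm behind the grasp point.
Start: joints at [-1.2, 0.469, -0.049, 1.532, 0.024, 1.141, -0.082], TCP at [0.263, 0.622, 0.223] pointing down, gripper open.
Joint ranges: [-2.59, 2.59], [-0.33, 1.99], [-1.39, 1.29], [0.1, 2.45], [-1.04, 4.18], [0.21, 1.99], [-2.66, 2.66]. Speed limits (rad/s): [2.57, 2.57, 3.14, 3.14, 3.14, 3.14, 3.14].

### API

Orientations are given as a unit quaternion [w, x, y, z].
In Python, from bench import monitor, imaging, robot gives the robot as it stands.
- The arm moves only by the tool jog_arm, never from a script. Its argument "increments" is a list of rows, each a list of 5 numbers: the opening, from 0 (shut) to 1 (fully open), then the shift along the tool's x, y, z in units of 25 mm (1.0 is 25 mm), then the turn about the tool's z in units of 0.12 rad (1.0 is 0.12 rad). A call has 1 to 10 rows; each row shifts and turns the commanded pose from where the row before left it, along the tool's axes as they then stand; what a row does not reach is not made up. A row lasts 1/10 s, in which the tool goes at most 50 mm and 8.59 degrees, less where a joint would pass 70% of its speed; a pose out of reach is approached as far as the arm can. A call with a number of a shift or a turn outside -1 to 1 is refused whole. A call with a gripper value outside its range is refused whole. The fingers move at their own pace and stop on an object; "force" is the grip in N (left out, the last holds). Time passes only in rows, so rows that do not move let the fingers close. It gives the time, the measured TCP pose, the force and the opening at its end, in the units of the state.
- monitor.read_state(): the state, without advancing time (a new reading comes with each control period).
- imaging.snapshot(name): name is "side" or "top"; returns a dict with "pixels" (400x640x3 uint8, red, green, blue), "fovy" (degrees; the focal length in pixels is half the picture's height over the tangent of half this angle, whatever the lens; pixels are square), "cx", "cy" (the principal point, pixels), "distortion" ([k1, k2, p1, p2, k3] as OpenCV has them; the pictures are not rectified), "rvec" (rotation vector, rad) and "tvec" (3), from world to camera coordinates, as OpenCV has them. Camera axes: x right, y down, z forward; pixel columns grow to the right and rows downward; lengths in m; the calibration is good to about 2 mm. A picture is of the moment at which its call begins. There is no depth.
- robot.sign_off(): hands the job in, once; it reports no verdict.
The state is a dict: "t": time; "q": joint angles; "dq": joint speeds; "tau": joint torques, N m; "eef_pos": TCP position; "eef_rot": TCP orientation; "ft_force": force on the tool from outside, world axes, zero at the start; "ft_torque": the same for the moment, N m; "gripper_width": finger opening in m.
Only numpy, scipy, OpenCV 4.12 (cv2) and the standard library are available. Lean on these libraries where they do the work, as an engineer would, in place of code of your own. Each camera call takes 0.05 s, during which the arm holds its last target. There are 200 camera calls.

### The job

The stand magnifier has been taken apart for cleaning. Drop the glass lens, domed side up, into the open cell on top of the stand so that it lies flat on its seat, let go of it, then set the brass retaining ring over it and screw it down clockwise until it is snug: it must press firmly on the glass, but fingertip tight only, never forced. Leave the seals, the seal paste jar, the brush rest and the slate in its clip where they are.

Things in the scene. Friction and masses are not known exactly. Their poses are not given: they have to be found in the camera images.
- loupe: Black stand magnifier, fixed to the plank. Iron foot (100 mm diameter, 9 mm high), three steel legs, and on them the upright barrel with the lens cell, open at the top, rim 82 mm above the plank. The barrel's neck has 47 mm outer diameter down to 15.5 mm under the rim, then a 58 mm collar, and from 23 mm under the rim a 78 mm skirt. Origin: centre of the foot's underside; z up, the barrel's axis.
- cell_rim (a point): Centre of the cell's top rim, on the barrel's axis; axes as the stand's. Bore 41.8 mm in diameter, its mouth chamfered to 44 mm. In the bore the lens rests on a sprung washer (33 mm hole, 30 N per mm of give) whose top lies 4.8 to 7.2 mm under the rim: set by the owner, not reported, so the ring comes snug at an unknown height.
- thread_start (a point): Where one of three equal thread ribs round the neck begins, at the rim, 25 mm from the axis along the stand's x (the others 120 and 240 degrees on). Ribs 2 mm thick, out to 53 mm diameter, top flush with the rim at the start; each runs 144 degrees clockwise seen from above, dropping 3.34 mm per radian, the next rib 7 mm above or below: right-hand thread with about 2 mm play.
- thread_mark (a point): Red mark on the skirt 34 mm from the axis, 24 mm under the rim, straight below that thread start (one such mark under each of the three). Set the ring down with its dots 10 to 30 degrees anticlockwise of the marks: it rests on the ribs with its lower edge about 6 mm under the rim; clockwise turning leads its lugs under the rib starts and draws it down.
- lens: Round plano-convex glass lens with blackened edge, 40 mm diameter, 34 g, lying flat side down in the red tray. Edge 8 mm high (1 mm bevel at the foot), then a flat rim from 20 to 15.5 mm radius and a clear dome within, 13.1 mm high in all. Origin: centre of the flat underside; z up. Gripped by the upper 4 mm of its edge, its lower part can enter the bore with the fingertips above the rim.
- ring: Knurled brass retaining ring, 62 mm outer diameter, 13.3 mm high, 110 g, lying open side down in the black tray. Opening in its top 34 mm; skirt 54.6 mm inside (57 mm at its bevelled lower edge). The underside of the top, 10.3 mm above the lower edge, presses on the lens's flat rim. Three red dots on top, each over a lug. Origin: centre of the lower edge; z up, x towards one lug.
- ring_top (a point): Centre of the ring's top face, 13.3 mm above its lower edge. Screwed down, it first meets the glass 0.5 to 1.4 rad after its lugs have passed the thread starts; from there the press on the glass grows by about 100 N per rad of turn. Snug is 3 to 30 N on the glass. While it turns it resists with about 0.03 N m per N of press; this fades soon after it stops.
- lug (a point): One of the three inward lugs in the ring's skirt, on the ring's x axis (the others 120 and 240 degrees on): round pins 3 mm thick, 1.9 mm above the lower edge, reaching in to 24.3 mm from the axis.
- tray_red: Red lacquer tray, 200 x 240 x 28 mm with 6 mm walls and a 6 mm floor, does not move; holds the lens and the three stone seals. Origin: centre of its underside; the 240 mm side lies along its y; the lens lies in its -y half.
- tray_black: Black lacquer tray of the same size, fixed; holds the retaining ring (in its -y half) and the seal paste jar. Origin: centre of its underside.
- jar: Round blue ceramic seal paste jar with lid, 63 mm diameter, 37 mm high, in the black tray. Leave it alone. Origin: centre of its underside.
- seal_a: Brown stone seal, 24 x 24 x 46 mm, upright in the red tray. Leave it alone. Origin: centre of its underside.
- seal_b: Pale stone seal, 26 x 26 x 40 mm, upright in the red tray. Leave it alone. Origin: centre of its underside.
- seal_c: Green stone seal, 22 x 22 x 50 mm, upright in the red tray. Leave it alone. Origin: centre of its underside.
- brush_rest: Dark teal hard silicone brush rest, 24 x 84 x 26 mm, on the plank between robot and stand. Leave it alone. Origin: centre of its underside, long side along y.
- slate_clip: Slate tile (7 x 80 x 62 mm) standing in a stainless steel spring clip, 74 mm high in all, on the plank beyond the stand. Leave it alone. Origin: centre of the clip's underside.
Not all that is in view belongs to the job. What is meant by the lens is not orange, and is the larger of those in its own colour.

How it is judged:
By the outcome, as a careful person would: the job done as asked, in the order asked, and still so for the second after the job is handed in, with the robot touching nothing.
It also fails if it takes over 72 s, if anything falls off the work surface, if the arm or the gripper's body presses on something with over 40 N, if the wrist force passes 120 N, or if a joint passes its speed limit or range.

## Working session

There is one attempt and no reset: what is moved stays moved. The work goes in short steps, Python scripts to look and compute and a tool call to move; the robot and the scene stay as the last step left them, time stands still between calls to the robot, and variables do not carry over. Pictures are saved under pics/ and viewed, about 8 in all and at most 12, crops included, and the job is handed in when it is done.

Besides the shell and the picture viewer there is one more tool, called after "Emit:" as a command line: name --pt "numbers of a row" for each row, then --argument value for the rest. jog_arm: Moves the arm, as the interface text tells. Its arguments: {"type":"object","properties":{"increments":{"type":"array"},"force":{"type":"number"}},"required":["increments"]}

```bash
mkdir -p pics; ls; cat > h.py <<'E'
import numpy as np, cv2
from bench import monitor, imaging, robot
def snap(n):
    s=imaging.snapshot(n); f=200/np.tan(np.radians(s['fovy'])/2)
    K=np.array([[f,0,s['cx']],[0,f,s['cy']],[0,0,1.]])
    return dict(im=np.ascontiguousarray(s['pixels'][...,::-1]),K=K,D=np.array(s['distortion'],float),r=np.array(s['rvec'],float),t=np.array(s['tvec'],float))
def ray(c,px):
    u=cv2.undistortPoints(np.array(px,float).reshape(-1,1,2),c['K'],c['D']).reshape(-1,2)
    R=cv2.Rodrigues(c['r'])[0]
    return -R.T@c['t'], np.c_[u,np.ones(len(u))]@R
def onz(c,px,z):
    o,d=ray(c,px); return o+d*((z-o[2])/d[:,2])[:,None]
def proj(c,P): return cv2.projectPoints(np.array(P,float).reshape(-1,1,3),c['r'],c['t'],c['K'],c['D'])[0].reshape(-1,2)
E
python3 - <<'E'
from h import *
import pickle
o={}
for n in('top','side'):
    c=snap(n);o[n]=c;cv2.imwrite(f'pics/{n}0.png',c['im'])
    print(n,c['K'][0,0],c['D'],ray(c,[[320,200]]))
pickle.dump(o,open('s0.pkl','wb'))
s=monitor.read_state();print(s)
E
```

```text
pics
top 517.2929996890438 [-0.11214106  0.          0.          0.          0.        ] (array([0.30801987, 0.00939429, 1.26718267]), array([[ 0.18784104,  0.01626493, -0.98213018]]))
side 477.0689170753431 [0.0078765 0.        0.        0.        0.       ] (array([0.29467118, 0.67044649, 0.83186995]), array([[ 0.26457684, -0.63809482, -0.72322604]]))
{'t': 0.1, 'q': array([-1.19991012,  0.46938145, -0.0485486 ,  1.53356894,  0.02413034,
        1.14097974, -0.08232627]), 'dq': array([-1.16839010e-03, -2.71132756e-03,  9.26252164e-04,  7.62272389e-05,
        8.05816223e-04,  1.23555562e-03,  1.10297682e-03]), 'tau': array([ 1.03285347e-04, -5.09170997e+01, -8.14921036e-02, -2.36828113e+01,
       -6.14984706e-02,  3.44519026e-02,  6.25013649e-05]), 'eef_pos': array([0.2625393 , 0.6212753 , 0.22159264]), 'eef_rot': array([ 5.28103066e-04,  8.33439966e-01,  5.52609316e-01, -6.98539846e-04]), 'ft_force': array([-0.96206867, -0.66566786,  0.36304826]), 'ft_torque': array([0.02779563, 0.05342983, 0.00311906]), 'gripper_width': 0.08702987946765335}
```

View pics/top0.png

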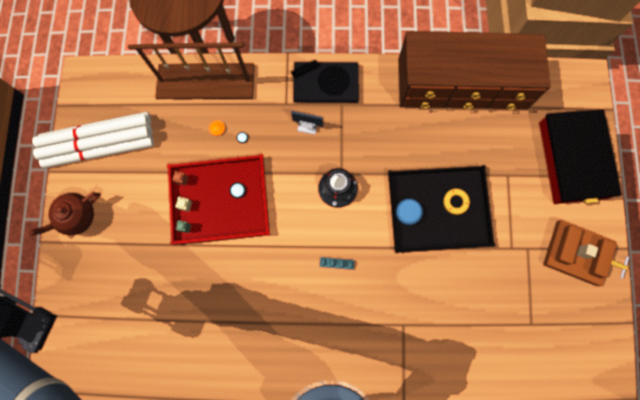

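View pics/side0.png

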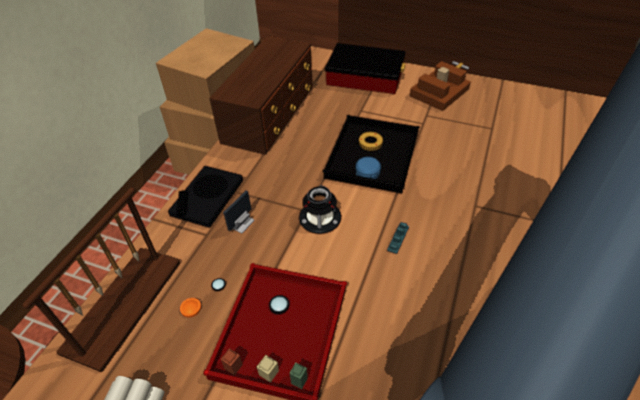

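The pictures show the tray with the lens at top (237,190) and side (279,304), and the stand at top (338,185). The ring is at top (456,201) and side (371,141). Three things could be taken for the lens in the top view: the orange disc (217,128), the small pale disc outside the tray (242,137), and the larger pale disc in the red tray (237,190). I choose the last. Next I measure and make the check crop.

```bash
python3 - <<'E'
from h import *
import pickle
o=pickle.load(open('s0.pkl','rb'))
def blob(c,box,f):
    x0,y0,x1,y1=box; hsv=cv2.cvtColor(c['im'][y0:y1,x0:x1],cv2.COLOR_BGR2HSV).astype(int)
    m=f(hsv[...,0],hsv[...,1],hsv[...,2]).astype(np.uint8)
    n,l,st,ce=cv2.connectedComponentsWithStats(m); k=1+np.argmax(st[1:,4])
    cn=max(cv2.findContours((l==k).astype(np.uint8),0,1)[0],key=cv2.contourArea)
    e=cv2.fitEllipse(cn) if len(cn)>5 else None
    return np.array(e[0])+[x0,y0],e[1],st[k,4]
white=lambda h,s,v:(s<110)&(v>110)
yel=lambda h,s,v:(h>15)&(h<35)&(s>120)&(v>90)
for n,lb,sb,rb in(('top',(222,175,253,206),(232,128,252,147),(440,185,475,217)),('side',(266,290,293,318),(208,275,230,293),(355,130,386,153))):
    c=o[n]
    for nm,b,f,z in(('lens',lb,white,.016),('small',sb,white,.01),('ring',rb,yel,.015)):
        p,ax,a=blob(c,b,f); print(n,nm,p,ax,a,onz(c,[p],z).round(4))
T,S=o['top']['im'],o['side']['im']
def cr(i,x,y,r): return cv2.resize(i[y-r:y+r,x-r:x+r],(260,260),interpolation=cv2.INTER_CUBIC)
cv2.imwrite('pics/c1.png',np.vstack([np.hstack([cr(T,237,170,45),cr(T,338,185,28),cr(T,456,201,22)]),np.hstack([cr(S,255,295,50),cr(S,320,208,28),cr(S,371,141,22)])]))
E
```

```text
top lens [236.84525967 189.74089622] (12.72659683227539, 13.166784286499023) 149 [[0.5712 0.2373 0.016 ]]
top small [241.52470207 136.96740532] (9.45787239074707, 10.62714958190918) 93 [[0.7103 0.2327 0.01  ]]
top ring [456.1477356  201.08287048] (25.741409301757812, 26.651599884033203) 474 [[ 0.548  -0.3064  0.015 ]]
side lens [278.5433073  303.56622601] (13.183086395263672, 15.331487655639648) 178 [[0.5689 0.2403 0.016 ]]
side small [217.87650967 283.66114426] (8.728643417358398, 10.852765083312988) 88 [[0.7074 0.2369 0.01  ]]
side ring [370.2637291  140.00664616] (16.524681091308594, 22.952960968017578) 258 [[ 0.5463 -0.3033  0.015 ]]
```

View pics/c1.png

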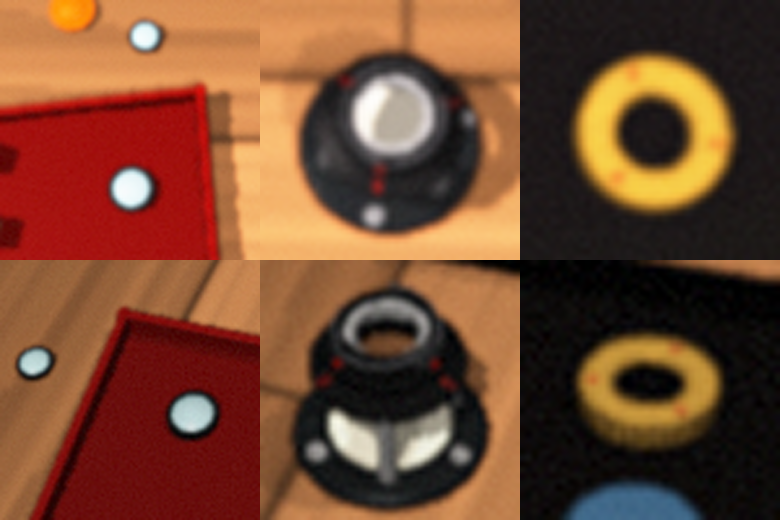

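The crop confirms the large pale disc with the dark edge in the red tray. The stand shows red marks, at top panel about (345,82), (455,102) and (378,180). The ring shows three dots. Next I measure the marks, the dots and the stand's axis.

```bash
python3 - <<'E'
from h import *
import pickle
o=pickle.load(open('s0.pkl','rb'))
def reds(c,box,stand):
    x0,y0,x1,y1=box; k=8
    im=cv2.resize(c['im'][y0:y1,x0:x1],None,fx=k,fy=k,interpolation=cv2.INTER_CUBIC)
    h=cv2.cvtColor(im,cv2.COLOR_BGR2LAB).astype(float); b,g,r=[im[...,i].astype(float) for i in range(3)]
    m=((r-g>28)&(r<190)&(g<70)) if stand else ((r-g>50+0*r)&(g<175)&(r>140)&(g/r<.72)&(g/r>.2))
    n,l,st,ce=cv2.connectedComponentsWithStats(m.astype(np.uint8))
    return [((ce[i]+.5)/k-.5+[x0,y0],st[i,4]/k/k) for i in range(1,n) if st[i,4]>25]
for n,b,rb in(('top',(322,166,358,206),(444,188,470,214)),('side',(302,184,338,232),(356,128,386,154))):
    c=o[n]
    print(n,'stand')
    for p,a in reds(c,b,1): print(p.round(2),round(a,2),onz(c,[p],.058).round(4)[0],onz(c,[p],.074)[0].round(4))
    print('ring')
    for p,a in reds(c,rb,0): print(p.round(2),round(a,2),onz(c,[p],.0193).round(4)[0])
c=o['top']
for n,b in (('top',(300,150,380,225)),):
    im=c['im'];g=im.max(2)
    x0,y0,x1,y1=b; v=cv2.cvtColor(im[y0:y1,x0:x1],cv2.COLOR_BGR2HSV)
    m=(v[...,2]<75).astype(np.uint8); cn=max(cv2.findContours(m,0,1)[0],key=cv2.contourArea)
    e=cv2.minEnclosingCircle(cn); print('foot',np.array(e[0])+[x0,y0],e[1],onz(c,[np.array(e[0])+[x0,y0]],.009))
# hole of the cell: bright in top
m=((v[...,1]<70)&(v[...,2]>120)).astype(np.uint8); cn=max(cv2.findContours(m,0,1)[0],key=cv2.contourArea)
e=cv2.fitEllipse(cn); print('bore',np.array(e[0])+[300,150],e[1],onz(c,[np.array(e[0])+[300,150]],.082),onz(c,[np.array(e[0])+[300,150]],.072))
E
```

```text
top stand
[339.11 173.44] 38.27 [ 0.6048 -0.0157  0.058 ] [ 0.6008 -0.0154  0.074 ]
[354.2  194.83] 11.48 [ 0.5526 -0.0519  0.058 ] [ 0.5494 -0.0511  0.074 ]
[335.03 195.29] 19.17 [ 0.5511 -0.0063  0.058 ] [ 0.5479 -0.0061  0.074 ]
[328.72 204.15] 0.91 [0.5294 0.0086 0.058 ] [0.5265 0.0086 0.074 ]
ring
[452.41 190.08] 8.25 [ 0.5748 -0.2971  0.0193]
[460.14 189.43] 0.72 [ 0.5767 -0.3165  0.0193]
[462.78 190.76] 0.7 [ 0.5734 -0.323   0.0193]
[466.08 193.86] 0.66 [ 0.5656 -0.3309  0.0193]
[452.14 195.8 ] 2.25 [ 0.5604 -0.2959  0.0193]
[457.06 194.39] 0.41 [ 0.564  -0.3083  0.0193]
[444.68 196.19] 0.61 [ 0.5592 -0.2772  0.0193]
[460.05 195.75] 0.62 [ 0.5607 -0.3156  0.0193]
[467.81 196.91] 0.44 [ 0.558  -0.3349  0.0193]
[443.75 198.06] 0.81 [ 0.5545 -0.2748  0.0193]
[462.66 200.04] 0.86 [ 0.55   -0.3217  0.0193]
[450.6  203.52] 3.14 [ 0.541  -0.2913  0.0193]
[467.9  202.95] 9.53 [ 0.5428 -0.3345  0.0193]
[443.79 202.95] 1.39 [ 0.5422 -0.2745  0.0193]
[461.97 204.75] 0.92 [ 0.5382 -0.3195  0.0193]
[448.77 209.25] 10.53 [ 0.5266 -0.2863  0.0193]
[458.44 207.33] 1.3 [ 0.5316 -0.3104  0.0193
[... 607 characters left out ...]
 [ 0.5463 -0.004   0.058 ] [0.5411 0.01   0.074 ]
[305.11 229.04] 3.47 [0.577  0.0778 0.058 ] [0.5711 0.0901 0.074 ]
[333.49 228.94] 3.08 [0.5204 0.0572 0.058 ] [0.5157 0.0699 0.074 ]
ring
[374.78 133.73] 5.78 [ 0.5413 -0.3277  0.0193]
[360.74 138.62] 6.62 [ 0.5707 -0.2953  0.0193]
[375.71 143.88] 8.02 [ 0.5268 -0.2875  0.0193]
foot [337.94821548 187.14006805] 19.162933349609375 [[ 0.58167027 -0.0140123   0.009     ]]
bore [338.22662735 181.22640419] (16.364290237426758, 17.49449920654297) [[ 0.58001392 -0.01322877  0.082     ]] [[ 0.58230887 -0.01341965  0.072     ]]<stdin>:8: RuntimeWarning: divide by zero encountered in divide
<stdin>:8: RuntimeWarning: invalid value encountered in divide
```

From the top view I get lens ≈ (.571,.238), stand axis ≈ (.581,-.0135) and ring ≈ (.548,-.306). The ring's dots are at 18.5° and the stand's marks at about 48.5° (both mod 120°). The side view differs from these by about (-.002,+.003), which is a calibration offset. Now I approach the lens.

Emit:
jog_arm --pt "1 -0.47 0.87 0.24 0" --pt "1 -0.47 0.87 0.24 0" --pt "1 -0.47 0.87 0.24 0" --pt "1 -0.47 0.87 0.24 0" --pt "1 -0.47 0.87 0.24 0" --pt "1 -0.47 0.87 0.24 0" --pt "1 -0.47 0.87 0.24 0" --pt "1 -0.47 0.87 0.24 0" --pt "1 -0.47 0.87 0.24 0" --pt "1 -0.47 0.87 0.24 0" --force 5

```text
t: 1.1
eef_pos: [0.4176, 0.4278, 0.1619]
eef_rot: [0.0, 0.833, 0.553, -0.0]
ft_force: [1.4, 0.1, 0.7]
gripper_width: 0.087
```

Emit:
jog_arm --pt "1 -0.47 0.87 0.24 0" --pt "1 -0.47 0.87 0.24 0" --pt "1 -0.47 0.87 0.24 0" --pt "1 -0.47 0.87 0.24 0" --pt "1 -0.47 0.87 0.24 0" --pt "1 -0.47 0.87 0.24 0" --pt "1 -0.47 0.87 0.24 0" --pt "1 -0.47 0.87 0.24 0" --pt "1 -0.47 0.87 0.24 0" --pt "1 -0.47 0.87 0.24 0"

```text
t: 2.1
eef_pos: [0.5721, 0.2351, 0.1019]
eef_rot: [-0.0, 0.833, 0.553, -0.0]
ft_force: [-0.8, -0.6, 0.7]
gripper_width: 0.0869
```

Emit:
jog_arm --pt "1 0 0 0 0" --pt "1 0 0 0 0"

```text
t: 2.3
eef_pos: [0.5716, 0.2358, 0.102]
eef_rot: [-0.0, 0.834, 0.552, -0.001]
ft_force: [0.2, 0.7, -0.3]
gripper_width: 0.0871
```

```bash
cat > go.py <<'E'
import sys
from h import *
from scipy.spatial.transform import Rotation as Ro
s=monitor.read_state(); w,x,y,z=s['eef_rot']; R=Ro.from_quat([x,y,z,w]).as_matrix()
print('t',s['t'],'p',s['eef_pos'].round(4),'q7',s['q'][6].round(3),'yaw x',np.degrees(np.arctan2(R[1,0],R[0,0])).round(2),'zax',R[:,2].round(4),'F',s['ft_force'].round(2),'M',s['ft_torque'].round(3),'w',round(s['gripper_width'],4))
if len(sys.argv)>3:
    d=np.array([float(a) for a in sys.argv[1:4]])-s['eef_pos']; print('units',(R.T@d/.025).round(3))
E
python3 go.py .570 .238 .04
```

```text
t 2.3 p [0.5716 0.2358 0.102 ] q7 0.74 yaw x 67.03 zax [-1.2e-03 -1.0e-04 -1.0e+00] F [ 0.18  0.7  -0.32] M [ 0.086  0.021 -0.038] w 0.0871
units [ 0.059 -0.091  2.481]
```

Emit:
jog_arm --pt "0.75 0.06 -0.09 0.9 0" --pt "0.7 0 0 0.9 0" --pt "0.7 0 0 0.9 0" --pt "0.7 0 0 0.7 0" --pt "0.7 0 0 0.28 0" --pt "0.7 0 0 0 0" --pt "0 0 0 0 0" --pt "0 0 0 0 0" --pt "0 0 0 0 0" --pt "0 0 0 0 0" --force 5

```text
t: 3.3
eef_pos: [0.5709, 0.2385, 0.0113]
eef_rot: [0.0, 0.833, 0.553, 0.001]
ft_force: [0.1, -0.9, 2.4]
gripper_width: 0.0395
```

```bash
python3 go.py .570 .238 .010
```

```text
t 3.3 p [0.5709 0.2385 0.0113] q7 0.742 yaw x 67.09 zax [ 1.2e-03  7.0e-04 -1.0e+00] F [ 0.1  -0.9   2.44] M [-0.009  0.088 -0.029] w 0.0395
units [-0.031 -0.025  0.054]
```

Emit:
jog_arm --pt "0.6 0 0 0 0" --pt "0.6 0 0 0 0" --pt "0.6 0 0 0 -1" --pt "0.6 0 0 0 -1" --pt "0.6 0 0 0 -1" --pt "0.6 0 0 0 -1" --pt "0.6 0 0 0 -1" --pt "0.6 0 0 0 -1" --pt "0.6 0 0 0 -1" --pt "0.6 0 0 0 -1"

```text
t: 4.3
eef_pos: [0.5704, 0.2381, 0.0104]
eef_rot: [-0.0, 0.482, 0.876, -0.0]
ft_force: [0.9, 0.3, -0.2]
gripper_width: 0.0523
```

Emit:
jog_arm --pt "0.6 0 0 0 -1" --pt "0.6 0 0 0 -1" --pt "0.6 0 0 0 -1" --pt "0.6 0 0 0 -1" --pt "0.6 0 0 0 -1" --pt "0.6 0 0 0.04 -0.1" --pt "0 0 0 0 0" --pt "0 0 0 0 0" --pt "0 0 0 0 0"

```text
t: 5.2
eef_pos: [0.5704, 0.2384, 0.0095]
eef_rot: [0.0, 0.198, 0.98, -0.0]
ft_force: [-0.4, 0.1, -0.3]
gripper_width: 0.0395
```

```bash
python3 go.py .579 -.0125 .13
```

```text
t 5.2 p [0.5704 0.2384 0.0095] q7 1.993 yaw x 157.11 zax [ 0.e+00 -1.e-04 -1.e+00] F [-0.41  0.06 -0.28] M [ 0.074  0.117 -0.025] w 0.0395
units [-4.22  -9.111 -4.818]
```

Emit:
jog_arm --pt "0 0 0 -0.3 0" --pt "0 0 0 -0.24 1" --pt "0 0 0 -0.24 1" --pt "0 0 0 -0.24 1" --pt "0 0 0 -0.24 1" --pt "0 0 0 -0.24 1" --pt "0 0 0 -0.24 1" --pt "0 0 0 -0.24 1" --pt "0 0 0 -0.24 1" --pt "0 0 0 -0.24 1" --force 10

```text
t: 6.2
eef_pos: [0.5704, 0.2386, 0.0719]
eef_rot: [-0.0, 0.676, 0.737, 0.0]
ft_force: [-0.2, 0.8, -0.4]
gripper_width: 0.0391
```

Emit:
jog_arm --pt "0 0 0 -0.24 1" --pt "0 0 0 -0.24 1" --pt "0 0 0 -0.24 1" --pt "0 0 0 -0.24 1" --pt "0 0 0 -0.24 1" --pt "0 0 0 -0.24 1" --pt "0 0 0 -0.24 1" --pt "0 0 0 -0.24 1" --pt "0 0 0 -0.24 1" --pt "0 0 0 -0.24 1"

```text
t: 7.2
eef_pos: [0.5702, 0.2387, 0.1319]
eef_rot: [-0.0, 0.974, 0.227, 0.0]
ft_force: [-0.1, 0.5, -0.1]
gripper_width: 0.039
```

```bash
python3 go.py .579 -.0125 .125
```

```text
t 7.2 p [0.5702 0.2387 0.1319] q7 0.09 yaw x 26.25 zax [ 2.e-04  9.e-04 -1.e+00] F [-0.1   0.47 -0.07] M [-0.068  0.033  0.001] w 0.039
units [-4.131  9.168  0.267]
```

Emit:
jog_arm --pt "0 -0.42 0.91 0 0" --pt "0 -0.41 0.92 0 0" --pt "0 -0.41 0.92 0 0" --pt "0 -0.41 0.92 0 0" --pt "0 -0.41 0.92 0 0" --pt "0 -0.41 0.92 0 0" --pt "0 -0.41 0.92 0 0" --pt "0 -0.41 0.92 0 0" --pt "0 -0.41 0.92 0 0" --pt "0 -0.41 0.91 0.26 0"

```text
t: 8.2
eef_pos: [0.5818, -0.0135, 0.1259]
eef_rot: [-0.0, 0.973, 0.23, 0.001]
ft_force: [0.6, -0.4, -0.0]
gripper_width: 0.0391
```

Emit:
jog_arm --pt "0 0 0 0 0" --pt "0 0 0 0 0"

```text
t: 8.4
eef_pos: [0.5809, -0.0127, 0.1248]
eef_rot: [-0.0, 0.973, 0.229, 0.0]
ft_force: [-0.9, 1.3, -0.6]
gripper_width: 0.0392
```

```bash
python3 go.py .579 -.0125 .105; python3 - <<'E'
from h import *
import pickle
c=snap('side'); pickle.dump(c,open('s1.pkl','wb'))
cv2.imwrite('pics/c2.png',cv2.resize(c['im'][150:250,260:380],(720,600),interpolation=cv2.INTER_CUBIC))
E
```

```text
t 8.4 p [ 0.5809 -0.0127  0.1248] q7 0.531 yaw x 26.47 zax [ 1.e-04  9.e-04 -1.e+00] F [-0.9   1.34 -0.56] M [-0.04   0.007 -0.   ] w 0.0392
units [-0.066 -0.042  0.794]
```

View pics/c2.png

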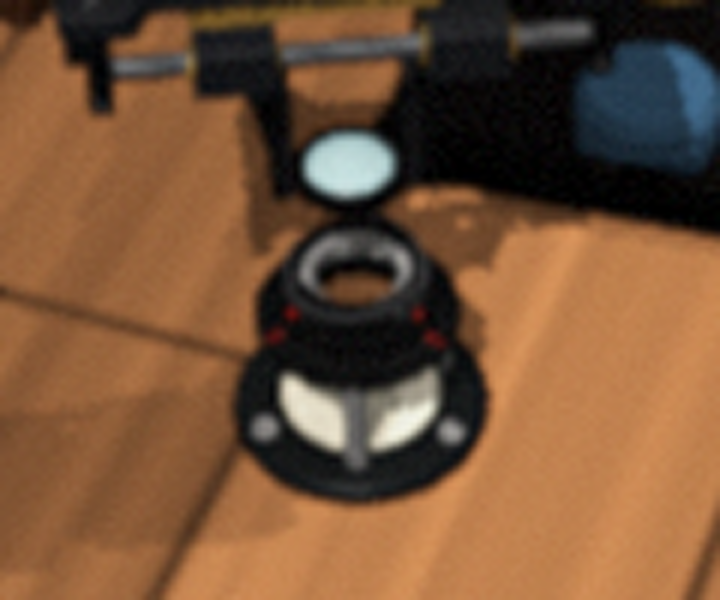

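The side crop shows the lens held level, dome up, at crop (350,165). The cell opening is at about crop (357,265). I work out the offset between them.

```bash
python3 - <<'E'
from h import *
import pickle
c=pickle.load(open('s1.pkl','rb')); o=pickle.load(open('s0.pkl','rb'))
x0,y0,k=260,150,6
im=cv2.resize(c['im'][150:250,260:380],None,fx=k,fy=k,interpolation=cv2.INTER_CUBIC)
v=cv2.cvtColor(im,cv2.COLOR_BGR2HSV)
def pick(m,at):
    n,l=cv2.connectedComponents(m.astype(np.uint8)); cn=cv2.findContours((l==l[at[1],at[0]]).astype(np.uint8),0,1)[0]
    cn=max(cn,key=cv2.contourArea); e=cv2.fitEllipse(cn); return (np.array(e[0])+.5)/k-.5+[x0,y0],np.array(e[1])/k,cv2.boundingRect(cn)
p,a,b=pick((v[...,2]>120)&((np.indices(v.shape[:2])[0]<205)),(350,165)); print('lens',p,a,b,'expected at',proj(c,[[.5809,-.0127,.131]]),onz(c,[p],.131))
off=onz(c,[p],.131)[0]-[.5809,-.0127,.131]
g=im.min(2)
p,a,b=pick((v[...,1]<70)&(v[...,2]>85),(357,238)); print('rim',p,a,b,onz(c,[p],.082),'corrected',onz(c,[p],.082)-off)
for cr in((433,338),(275,338)):
    q=(np.array(cr)+.5)/k-.5+[x0,y0]; print('mark',onz(c,[q],.058)-off)
for cr in((361.5,412),):
    q=(np.array(cr)+.5)/k-.5+[x0,y0]; print('foot',onz(c,[q],.009)-off)
# predicted outline for candidate centres
for ctr in((.579,-.0125),(.581,-.0135),(.5815,-.015)):
    t=np.linspace(0,2*np.pi,72)
    for r,z in((.022,.082),(.039,.059),(.05,.004)):
        P=np.c_[ctr[0]+off[0]+r*np.cos(t),ctr[1]+off[1]+r*np.sin(t),np.full(72,z)]
        u=((proj(c,P)-[x0,y0])+.5)*k-.5; print(ctr,r,u.min(0).round(),u.max(0).round())
E
```

```text
lens [317.685613  177.0461909] [10.26776886 14.60404332] (305, 134, 88, 63) expected at [[317.84567983 175.91091727]] [[ 0.5799517  -0.00931395  0.131     ]]
rim [319.5 199.5] [116.84672038 143.50517782] (0, 0, 720, 600) [[0.57055953 0.00780691 0.082     ]] corrected [[0.57150783 0.00442086 0.082     ]]
mark [[ 0.54769352 -0.00757225  0.058     ]]
mark [[0.60268556 0.01211472 0.058     ]]
foot [[ 0.57617464 -0.00462798  0.009     ]]
(0.579, -0.0125) 0.022 [297. 221.] [417. 307.]
(0.579, -0.0125) 0.039 [254. 232.] [463. 384.]
(0.579, -0.0125) 0.05 [233. 311.] [492. 504.]
(0.581, -0.0135) 0.022 [293. 218.] [413. 303.]
(0.581, -0.0135) 0.039 [250. 229.] [459. 381.]
(0.581, -0.0135) 0.05 [229. 308.] [488. 501.]
(0.5815, -0.015) 0.022 [293. 215.] [413. 300.]
(0.5815, -0.015) 0.039 [251. 227.] [459. 378.]
(0.5815, -0.015) 0.05 [230. 305.] [488. 498.]
```

Estimates of the axis: from the marks after lens-in-hand correction (.5809,-.0137), from the outlines ≈ (.5795,-.014), from top ≈ (.5805,-.0138). I use (.5803,-.0138). The marks are at about 49°. I descend to just above the rim, then go down slowly.

Emit:
jog_arm --pt "0 -0.04 0.03 0.5 0" --pt "0 0 0 0.5 0" --pt "0 0 0 0.4 0" --pt "0 0 0 0.13 0" --pt "0 0 0 0 0" --pt "0 0 0 0 0"

```text
t: 9.05
eef_pos: [0.5807, -0.0141, 0.0863]
eef_rot: [0.0, 0.973, 0.229, 0.0]
ft_force: [-0.1, 0.1, -0.1]
gripper_width: 0.0392
```

```bash
python3 go.py .5803 -.0138 .084
```

```text
t 9.05 p [ 0.5807 -0.0141  0.0863] q7 0.548 yaw x 26.53 zax [ 2.e-04 -0.e+00 -1.e+00] F [-0.11  0.11 -0.13] M [-0.031  0.022 -0.001] w 0.0392
units [-0.009 -0.016  0.091]
```

Emit:
jog_arm --pt "0 0 0 0.04 0" --pt "0 0 0 0.04 0" --pt "0 0 0 0.02 0" --pt "0 0 0 0 0"

```text
t: 9.45
eef_pos: [0.5805, -0.014, 0.0839]
eef_rot: [-0.0, 0.973, 0.229, 0.0]
ft_force: [0.6, 1.2, -0.7]
gripper_width: 0.0392
```

```bash
python3 go.py .5803 -.0138 .0822
```

```text
t 9.45 p [ 0.5805 -0.014   0.0839] q7 0.549 yaw x 26.53 zax [ 3.e-04  2.e-04 -1.e+00] F [ 0.58  1.22 -0.72] M [-0.031  0.036  0.019] w 0.0392
units [-0.006 -0.01   0.069]
```

Emit:
jog_arm --pt "0 0 0 0.03 0" --pt "0 0 0 0.03 0" --pt "0 0 0 0 0" --pt "0 0 0 0 0"

```text
t: 9.85
eef_pos: [0.5805, -0.0138, 0.0824]
eef_rot: [-0.0, 0.973, 0.23, 0.0]
ft_force: [-0.7, 0.9, 2.2]
gripper_width: 0.039
```

```bash
for i in 1 2; do python3 go.py .5803 -.0138 .0822; done
```

```text
t 9.85 p [ 0.5805 -0.0138  0.0824] q7 0.549 yaw x 26.54 zax [ 0.e+00  4.e-04 -1.e+00] F [-0.66  0.92  2.18] M [ 0.174  0.2   -0.041] w 0.039
units [-0.007 -0.003  0.009]
t 9.85 p [ 0.5805 -0.0138  0.0824] q7 0.549 yaw x 26.54 zax [ 0.e+00  4.e-04 -1.e+00] F [-0.66  0.92  2.18] M [ 0.174  0.2   -0.041] w 0.039
units [-0.007 -0.003  0.009]
```

Emit:
jog_arm --pt "0 -0.01 -0.03 0 0" --pt "0 0 0 0 0" --pt "0 0 0 0 0"

```text
t: 10.15
eef_pos: [0.5802, -0.0136, 0.0824]
eef_rot: [0.0, 0.973, 0.229, 0.0]
ft_force: [0.4, 0.6, 1.3]
gripper_width: 0.0391
```

```bash
python3 go.py .5803 -.0138 .0822
```

```text
t 10.15 p [ 0.5802 -0.0136  0.0824] q7 0.548 yaw x 26.52 zax [ 7.e-04 -0.e+00 -1.e+00] F [0.4  0.59 1.25] M [ 0.064 -0.026  0.082] w 0.0391
units [-0.002  0.009  0.008]
```

Emit:
jog_arm --pt "0.48 0 0 0 0" --pt "0.52 0 0 0 0" --pt "0.6 0 0 0 0" --pt "0.65 0 0 0 0" --pt "0.7 0 0 -0.4 0" --pt "0.8 0 0 -1 0" --pt "0.8 0 0 -1 0" --pt "0.8 0 0.6 -0.6 0" --pt "0.8 0 1 0 0" --pt "0.8 0 1 0 0"

```text
t: 11.15
eef_pos: [0.6098, -0.0717, 0.1588]
eef_rot: [0.0, 0.973, 0.23, 0.001]
ft_force: [0.5, 0.4, 0.1]
gripper_width: 0.0693
```

```bash
python3 go.py .547 -.3045 .10; python3 - <<'E'
from h import *
import pickle
c=snap('side'); pickle.dump(c,open('s2.pkl','wb')); d=snap('top'); pickle.dump(d,open('t2.pkl','wb'))
A=cv2.resize(c['im'][180:235,292:347],(400,400),interpolation=cv2.INTER_CUBIC)
B=cv2.resize(d['im'][157:212,310:365],(400,400),interpolation=cv2.INTER_CUBIC)
cv2.imwrite('pics/c3.png',np.hstack([A,B]))
E
```

```text
t 11.15 p [ 0.6098 -0.0717  0.1588] q7 0.633 yaw x 26.61 zax [ 2.2e-03  4.0e-04 -1.0e+00] F [0.51 0.43 0.14] M [-0.108  0.036  0.002] w 0.0693
units [-6.422  7.198  2.342]
```

View pics/c3.png

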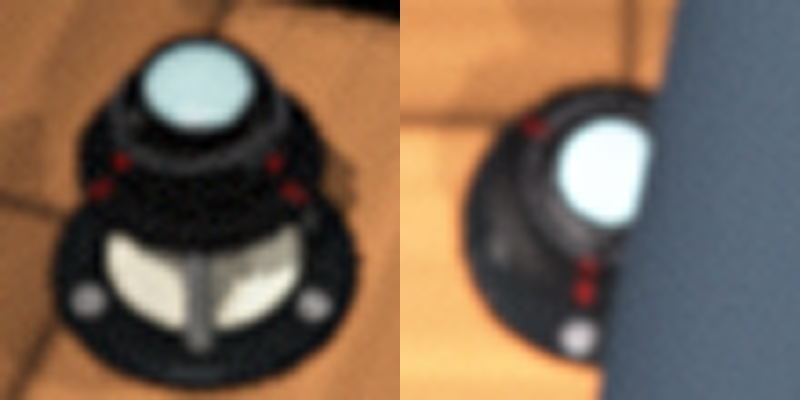

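The side panel shows the lens in the cell at (197,85), and the top panel shows it at (605,172). I check numerically that it lies flat.

```bash
python3 - <<'E'
from h import *
import pickle
c1=pickle.load(open('s1.pkl','rb'));c=pickle.load(open('s2.pkl','rb'));o=pickle.load(open('s0.pkl','rb'))['side']
off=np.array([-.0009,.0034,0])
def ell(c,box):
    x0,y0,x1,y1=box;k=8;im=cv2.resize(c['im'][y0:y1,x0:x1],None,fx=k,fy=k,interpolation=cv2.INTER_CUBIC)
    v=im.max(2);m=(im[...,0]>im[...,2].astype(int)-15)&(v>110)
    n,l,st,ce=cv2.connectedComponentsWithStats(m.astype(np.uint8));i=1+np.argmax(st[1:,4])
    cn=max(cv2.findContours((l==i).astype(np.uint8),0,1)[0],key=cv2.contourArea);e=cv2.fitEllipse(cn)
    return (np.array(e[0])+.5)/k-.5+[x0,y0],np.array(e[1])/k,e[2],im[int(e[0][1]),int(e[0][0])]
def pred(c,ctr,zb,off):  # dome silhouette: spherical cap r15.5 h5.1 above z=zb+8
    Rs=(15.5**2+5.1**2)/2/5.1; P=[]
    for r in np.linspace(0,15.5,12):
        h=np.sqrt(Rs**2-r*r)-(Rs-5.1)
        for t in np.linspace(0,2*np.pi,60): P.append([ctr[0]+r/1e3*np.cos(t),ctr[1]+r/1e3*np.sin(t),zb+.008+h/1e3])
    u=proj(c,np.array(P)+off).astype(np.float32); e=cv2.fitEllipse(cv2.convexHull(u)); return np.array(e[0]),np.array(e[1]),e[2]
print('tray',ell(o,(266,290,293,318)),pred(o,(.5704,.2384),.006,off))
print('held',ell(c1,(300,165,336,186)),pred(c1,(.5809,-.0127),.1213,off))
print('cell',ell(c,(306,182,332,202)))
for z in(.0748,.0762,.0772,.080): print(z,pred(c,(.5803,-.0138),z,off))
E
```

```text
tray (array([278.52216244, 303.63129425]), array([13.93678379, 16.1704216 ]), 77.16959381103516, array([216, 216, 191], dtype=uint8)) (array([278.05004883, 304.73867798]), array([13.64029312, 15.95849991]), 74.7945785522461)
held (array([317.68494034, 177.03975964]), array([10.51437473, 14.87018204]), 87.5366439819336, array([222, 223, 196], dtype=uint8)) (array([317.68487549, 177.67623901]), array([10.04940414, 14.54755116]), 87.857177734375)
cell (array([318.77138519, 191.3777113 ]), array([11.49364662, 14.58666992]), 90.09925079345703, array([225, 225, 198], dtype=uint8))
0.0748 (array([318.7180481 , 192.69906616]), array([10.02551365, 14.07181072]), 87.85242462158203)
0.0762 (array([318.70101929, 192.25299072]), array([10.02617455, 14.08545303]), 87.85417938232422)
0.0772 (array([318.68884277, 191.93382263]), array([10.0266428 , 14.09520912]), 87.8553466796875)
0.08 (array([318.65460205, 191.0378418 ]), array([10.02790642, 14.1225996 ]), 87.85881805419922)
```

The position and height fit the seat. The ellipse's minor axis is about 1 px large, which is a possible tilt to recheck with the arm out of the top view. I move on over the ring.

Emit:
jog_arm --pt "1 -0.645 0.727 0.235 0" --pt "1 -0.645 0.727 0.235 0" --pt "1 -0.645 0.727 0.235 0" --pt "1 -0.645 0.727 0.235 0" --pt "1 -0.645 0.727 0.235 0" --pt "1 -0.645 0.727 0.235 0" --pt "1 -0.645 0.727 0.235 0" --pt "1 -0.645 0.727 0.235 0" --pt "1 -0.645 0.727 0.235 0" --pt "1 -0.645 0.727 0.235 0"

```text
t: 12.25
eef_pos: [0.5458, -0.3061, 0.0985]
eef_rot: [-0.0, 0.973, 0.23, 0.0]
ft_force: [0.6, 0.1, -0.3]
gripper_width: 0.0872
```

Emit:
jog_arm --pt "1 0 0 0 0" --pt "1 0 0 0 0"

```text
t: 12.45
eef_pos: [0.5458, -0.3056, 0.0985]
eef_rot: [-0.001, 0.973, 0.229, 0.0]
ft_force: [-0.2, 0.0, -0.2]
gripper_width: 0.0872
```

```bash
python3 go.py .5472 -.3063 .009; python3 - <<'E'
from h import *
import pickle
c=snap('side'); d=snap('top'); pickle.dump((c,d),open('s3.pkl','wb'))
A=cv2.resize(c['im'][180:212,303:335],(400,400),interpolation=cv2.INTER_CUBIC)
B=cv2.resize(d['im'][162:202,318:358],(400,400),interpolation=cv2.INTER_CUBIC)
cv2.imwrite('pics/c4.png',np.hstack([A,B]))
E
```

```text
t 12.45 p [ 0.5458 -0.3056  0.0985] q7 1.068 yaw x 26.5 zax [-1.0e-04  1.1e-03 -1.0e+00] F [-0.19  0.02 -0.2 ] M [-0.033  0.019 -0.022] w 0.0872
units [0.035 0.053 3.581]
```

View pics/c4.png

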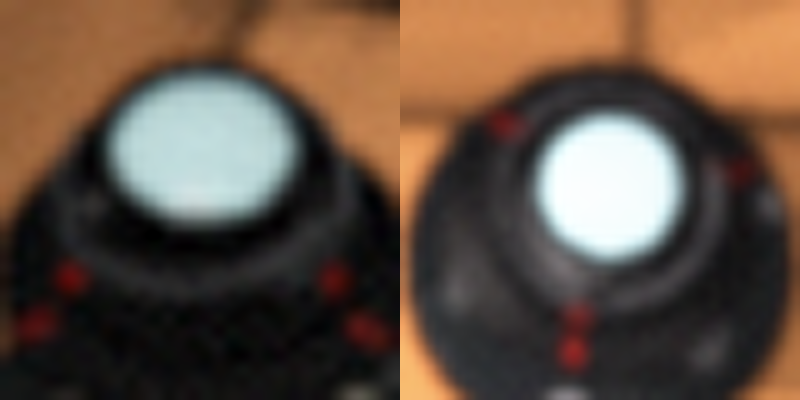

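The side crop shows the dome at (203,148), reaching higher on its far side than a flat lens should. That matches the light side force before release, so the far (-y) edge may be hung on the chamfer. I nudge that edge down lightly with shut fingers before fetching the ring.

Emit:
jog_arm --pt "0 0.642 -0.888 -0.026 0" --pt "0 0.642 -0.888 -0.026 0" --pt "0 0.642 -0.888 -0.026 0" --pt "0 0.642 -0.888 -0.026 0" --pt "0 0.642 -0.888 -0.026 0" --pt "0 0.642 -0.888 -0.026 0" --pt "0 0.642 -0.888 -0.026 0" --pt "0 0.642 -0.888 -0.026 0" --pt "0 0.642 -0.888 -0.026 0" --pt "0 0.642 -0.888 -0.026 0"

```text
t: 13.55
eef_pos: [0.5905, -0.0327, 0.1055]
eef_rot: [-0.0, 0.973, 0.231, 0.0]
ft_force: [-0.1, -0.2, -0.3]
gripper_width: 0.0151
```

Emit:
jog_arm --pt "0 0 0 0.3 0" --pt "0 0 0 0.3 0" --pt "0 0 0 0 0"

```text
t: 13.85
eef_pos: [0.5891, -0.0365, 0.0888]
eef_rot: [-0.0, 0.973, 0.229, -0.001]
ft_force: [-0.5, -1.3, 0.1]
gripper_width: 0.0009
```

```bash
python3 go.py .5905 -.0354 .087
```

```text
t 13.85 p [ 0.5891 -0.0365  0.0888] q7 0.598 yaw x 26.5 zax [-2.6e-03 -5.0e-04 -1.0e+00] F [-0.55 -1.31  0.09] M [-0.05   0.029 -0.006] w 0.0009
units [ 0.071 -0.013  0.073]
```

Emit:
jog_arm --pt "0 0.05 0 0.04 0" --pt "0 0 0 0.04 0" --pt "0 0 0 0 0"

```text
t: 14.15
eef_pos: [0.5914, -0.0361, 0.088]
eef_rot: [0.0, 0.973, 0.229, 0.0]
ft_force: [-0.1, -0.1, 0.5]
gripper_width: 0.0005
```

Emit:
jog_arm --pt "0 0 0 0.03 0" --pt "0 0 0 0.03 0" --pt "0 0 0 0 0"

```text
t: 14.45
eef_pos: [0.5913, -0.0355, 0.0865]
eef_rot: [-0.0, 0.973, 0.229, -0.0]
ft_force: [-0.3, 0.5, -0.0]
gripper_width: 0.0005
```

Emit:
jog_arm --pt "0 0 0 0.02 0" --pt "0 0 0 0.02 0" --pt "0 0 0 0 0"

```text
t: 14.75
eef_pos: [0.5913, -0.0354, 0.0854]
eef_rot: [-0.0, 0.973, 0.229, -0.0]
ft_force: [0.4, 0.1, -0.1]
gripper_width: 0.0004
```

Emit:
jog_arm --pt "0 0 0 0.02 0" --pt "0 0 0 0.02 0" --pt "0 0 0 0 0"

```text
t: 15.05
eef_pos: [0.5914, -0.0354, 0.0845]
eef_rot: [-0.0, 0.973, 0.229, 0.0]
ft_force: [0.1, 0.0, -0.9]
gripper_width: 0.0003
```

Emit:
jog_arm --pt "0 0 0 0.02 0" --pt "0 0 0 0.01 0" --pt "0 0 0 0 0"

```text
t: 15.35
eef_pos: [0.5915, -0.0355, 0.0842]
eef_rot: [-0.0, 0.973, 0.229, 0.0]
ft_force: [-1.9, -0.2, 4.1]
gripper_width: 0.0005
```

Emit:
jog_arm --pt "0 0 0 0.02 0" --pt "0 0 0 0 0" --pt "0 0 0 0 0"

```text
t: 15.65
eef_pos: [0.5916, -0.0356, 0.0839]
eef_rot: [0.0, 0.973, 0.229, 0.0]
ft_force: [-1.6, -0.5, 6.0]
gripper_width: 0.0006
```

Contact came at z ≈ .0843 with 4 to 6 N. The flat rim is therefore 2.3 mm above the cell rim and the seat 5.7 mm under it, within the stated 4.8 to 7.2 mm, so the lens lies flat. Now I fetch the ring.

Emit:
jog_arm --pt "0 0 0 -0.5 0" --pt "0.1 -0.642 0.89 -0.4 0" --pt "0.5 -0.642 0.89 0 0" --pt "1 -0.642 0.89 0 0" --pt "1 -0.642 0.89 0 0" --pt "1 -0.642 0.89 0 0" --pt "1 -0.642 0.89 0 0" --pt "1 -0.642 0.89 0 0" --pt "1 -0.642 0.89 0 0" --pt "1 -0.642 0.89 0 0" --force 10

```text
t: 16.65
eef_pos: [0.5515, -0.2801, 0.1062]
eef_rot: [0.0, 0.973, 0.229, 0.0]
ft_force: [0.1, -0.6, 0.0]
gripper_width: 0.0646
```

Emit:
jog_arm --pt "1 -0.642 0.89 0 0" --pt "1 0 0 0.3 0" --pt "1 0 0 0 0"

```text
t: 16.95
eef_pos: [0.5464, -0.306, 0.0974]
eef_rot: [-0.001, 0.973, 0.229, -0.001]
ft_force: [-0.4, 1.3, -0.5]
gripper_width: 0.0844
```

```bash
python3 go.py .5472 -.3063 .009; python3 - <<'E'
from h import *
c=snap('side')
x0,y0,x1,y1=306,182,332,202;k=8;im=cv2.resize(c['im'][y0:y1,x0:x1],None,fx=k,fy=k,interpolation=cv2.INTER_CUBIC)
m=(im[...,0]>im[...,2].astype(int)-15)&(im.max(2)>110)
cn=max(cv2.findContours(m.astype(np.uint8),0,1)[0],key=cv2.contourArea);e=cv2.fitEllipse(cn);print((np.array(e[0])+.5)/k-.5+[x0,y0],np.array(e[1])/k)
E
```

```text
t 16.95 p [ 0.5464 -0.306   0.0974] q7 1.069 yaw x 26.45 zax [-0.0016  0.0012 -1.    ] F [-0.41  1.34 -0.47] M [-0.001  0.022 -0.012] w 0.0844
units [0.029 0.031 3.536]
[318.83113098 192.03821659] [10.38197422 14.43982029]
```

The ellipse is now 10.4 x 14.4 px, as predicted for a flat lens. So it had been tilted, and the nudge seated it. Now I square the ring in the jaws.

Emit:
jog_arm --pt "1 0.03 0.03 1 0" --pt "1 0 0 1 0" --pt "1 0 0 1 0" --pt "1 0 0 0.53 0" --pt "1 0 0 0 0" --pt "0.5 0 0 0 0" --pt "0.5 0 0 0 0" --pt "0.5 0 0 0 0" --pt "0.5 0 0 0 0"

```text
t: 17.9
eef_pos: [0.5484, -0.3068, 0.0108]
eef_rot: [0.0, 0.973, 0.229, 0.0]
ft_force: [-0.7, -0.4, -0.0]
gripper_width: 0.0627
```

```bash
python3 go.py .5472 -.3063 .009
```

```text
t 17.9 p [ 0.5484 -0.3068  0.0108] q7 1.103 yaw x 26.53 zax [ 1.e-03 -5.e-04 -1.e+00] F [-0.66 -0.43 -0.01] M [-0.172  0.195 -0.035] w 0.0627
units [-0.035 -0.04   0.073]
```

Emit:
jog_arm --pt "0.5 0 0 0 0" --pt "0.85 0 0 0 0" --pt "0.85 0 0 0 0" --pt "0.85 0 0 0 1" --pt "0.85 0 0 0 1" --pt "0.85 0 0 0 1" --pt "0.85 0 0 0 1" --pt "0.85 0 0 0 1" --pt "0.85 0 0 0 1" --pt "0.85 0 0 0 1"

```text
t: 18.9
eef_pos: [0.5481, -0.3063, 0.0098]
eef_rot: [-0.0, 0.982, -0.19, -0.0]
ft_force: [0.3, 0.0, -0.9]
gripper_width: 0.0741
```

Emit:
jog_arm --pt "0.85 0 0 0 1" --pt "0.85 0 0 0 1" --pt "0.85 0 0 0 1" --pt "0.85 0 0 0 1" --pt "0.85 0 0 0 1" --pt "0.85 0 0 0.06 1" --pt "0.5 0 0 0 0" --pt "0.5 0 0 0 0" --pt "0.5 0 0 0 0" --pt "0.5 0 0 0 0"

```text
t: 19.9
eef_pos: [0.548, -0.3065, 0.0084]
eef_rot: [-0.0, 0.854, -0.521, -0.0]
ft_force: [0.5, 0.8, -0.8]
gripper_width: 0.0622
```

Emit:
jog_arm --pt "0.5 0 0 0 0" --pt "0.5 0 0 0 0" --force 30

```text
t: 20.1
eef_pos: [0.5481, -0.3065, 0.0085]
eef_rot: [-0.0, 0.853, -0.521, -0.0]
ft_force: [-0.3, 0.4, -1.0]
gripper_width: 0.0615
```

```bash
python3 go.py .5803 -.0138 .13
```

```text
t 20.1 p [ 0.5481 -0.3065  0.0085] q7 -0.124 yaw x -62.84 zax [ 0.e+00  3.e-04 -1.e+00] F [-0.31  0.37 -0.96] M [-0.09   0.202  0.017] w 0.0615
units [-9.832 -6.491 -4.857]
```

Emit:
jog_arm --pt "0.5 0 0 -0.4 0" --pt "0.5 0 0 -0.6 -1" --pt "0.5 0 0 -0.6 -1" --pt "0.5 0 0 -0.6 -1" --pt "0.5 0 0 -0.6 -1" --pt "0.5 0 0 -0.6 -1" --pt "0.5 0 0 -0.6 -1" --pt "0.5 0 0 -0.6 -1" --pt "0.5 0 0 -0.26 -0.35" --pt "0.5 -0.105 -0.978 0 0"

```text
t: 21.1
eef_pos: [0.5502, -0.287, 0.1328]
eef_rot: [0.002, 0.994, -0.11, 0.002]
ft_force: [-0.9, -0.3, -1.1]
gripper_width: 0.0614
```

Emit:
jog_arm --pt "0.5 -0.105 -0.978 0 0" --pt "0.5 -0.105 -0.978 0 0" --pt "0.5 -0.105 -0.978 0 0" --pt "0.5 -0.105 -0.978 0 0" --pt "0.5 -0.105 -0.978 0 0" --pt "0.5 -0.105 -0.978 0 0" --pt "0.5 -0.105 -0.978 0 0" --pt "0.5 -0.105 -0.978 0 0" --pt "0.5 -0.105 -0.978 0 0" --pt "0.5 -0.105 -0.978 0 0"

```text
t: 22.1
eef_pos: [0.5774, -0.037, 0.1309]
eef_rot: [-0.0, 0.994, -0.108, 0.0]
ft_force: [0.4, -0.2, -1.2]
gripper_width: 0.0614
```

Emit:
jog_arm --pt "0.5 -0.105 -0.978 0 0" --pt "0.5 0 0 0 0" --pt "0.5 0 0 0 0"

```text
t: 22.4
eef_pos: [0.58, -0.0132, 0.1306]
eef_rot: [0.0, 0.994, -0.107, 0.0]
ft_force: [0.1, 0.0, -1.1]
gripper_width: 0.0614
```

```bash
python3 go.py .5798 -.0127 .09; python3 - <<'E'
from h import *
c=snap('side'); p=[[.5798-.0009,-.0127+.0034,z] for z in (.082,.139)]; print((proj(c,p)-[260,140])*6)
cv2.imwrite('pics/c5.png',cv2.resize(c['im'][140:240,260:380],(720,600),interpolation=cv2.INTER_CUBIC))
E
```

```text
t 22.4 p [ 0.58   -0.0132  0.1306] q7 -0.008 yaw x -12.26 zax [ 6.e-04 -4.e-04 -1.e+00] F [ 0.09  0.04 -1.07] M [-0.097  0.067 -0.004] w 0.0614
units [-0.015 -0.019  1.622]
[[352.55522493 319.75647792]
 [348.23512018 206.54210965]]
```

View pics/c5.png

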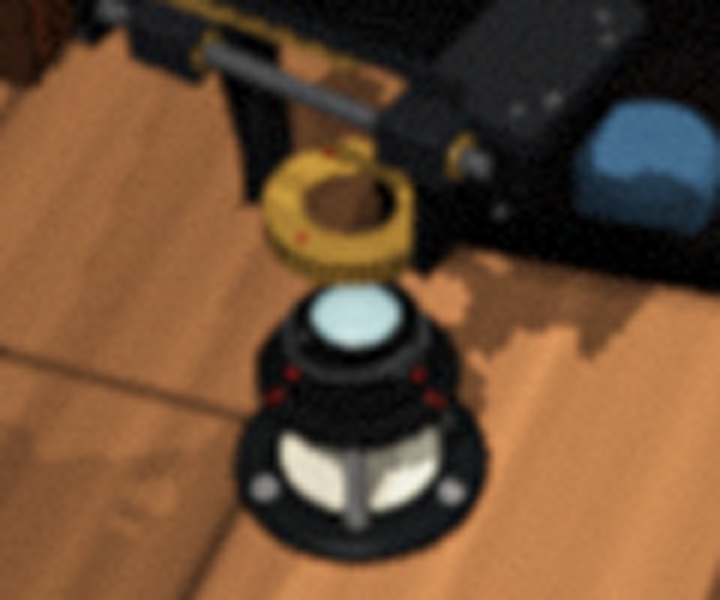

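The ring is held level over the stand. A dot shows at crop (302,237), another at (330,152), and the hole is centred at about (348,203). I check the dot angle and centre.

```bash
python3 - <<'E'
from h import *
import pickle
c=pickle.load(open('s1.pkl','rb'))
off=np.array([-.0009,.0034,0])
P=onz(c,np.array([[302,237],[330,152],[348,203]])/6+[260,140],.1414)-off; r=P-[.58,-.0132,.1414]
print(P.round(4),np.hypot(r[:,0],r[:,1]).round(4),np.degrees(np.arctan2(r[:,1],r[:,0])).round(1))
E
```

```text
[[ 0.5884  0.0094  0.1414]
 [ 0.5953 -0.0347  0.1414]
 [ 0.5795 -0.012   0.1414]] [0.0241 0.0264 0.0013] [ 69.6 -54.6 110.7]
```

Emit:
jog_arm --pt "0.5 -0.015 -0.015 0.6 0" --pt "0.5 0 0 0.6 0" --pt "0.5 0 0 0.4 0" --pt "0.5 0 0 0.1 0" --pt "0.5 0 0 0 0"

```text
t: 22.95
eef_pos: [0.5792, -0.0131, 0.0865]
eef_rot: [0.0, 0.994, -0.108, -0.001]
ft_force: [-0.0, -0.2, -1.2]
gripper_width: 0.0614
```

Emit:
jog_arm --pt "0.5 0 0 0.05 0" --pt "0.5 0 0 0.05 0" --pt "0.5 0 0 0 0"

```text
t: 23.25
eef_pos: [0.5799, -0.0127, 0.0853]
eef_rot: [-0.0, 0.994, -0.107, 0.0]
ft_force: [0.0, 0.5, -0.9]
gripper_width: 0.0613
```

```bash
python3 go.py .5798 -.0127 .0785
```

```text
t 23.25 p [ 0.5799 -0.0127  0.0853] q7 0.025 yaw x -12.32 zax [ 6.e-04  2.e-04 -1.e+00] F [ 0.02  0.47 -0.88] M [-0.085  0.009 -0.027] w 0.0613
units [-0.005  0.003  0.27 ]
```

Emit:
jog_arm --pt "0.5 0 0 0.04 0" --pt "0.5 0 0 0.04 0" --pt "0.5 0 0 0.04 0" --pt "0.5 0 0 0 0"

```text
t: 23.65
eef_pos: [0.5796, -0.0127, 0.0819]
eef_rot: [-0.0, 0.994, -0.107, -0.0]
ft_force: [-0.4, 0.6, -1.7]
gripper_width: 0.0615
```

```bash
python3 go.py .5798 -.0127 .0785
```

```text
t 23.65 p [ 0.5796 -0.0127  0.0819] q7 0.027 yaw x -12.31 zax [-3.e-04  1.e-04 -1.e+00] F [-0.37  0.56 -1.67] M [-0.041  0.077  0.037] w 0.0615
units [ 0.009 -0.001  0.136]
```

Emit:
jog_arm --pt "0.5 0 0 0.04 0" --pt "0.5 0 0 0.04 0" --pt "0.5 0 0 0 0"

```text
t: 23.95
eef_pos: [0.5796, -0.0127, 0.0798]
eef_rot: [-0.0, 0.994, -0.107, -0.0]
ft_force: [0.5, 0.3, -1.2]
gripper_width: 0.0611
```

Emit:
jog_arm --pt "0.5 0 0 0.03 0" --pt "0.5 0 0 0.03 0" --pt "0.5 0 0 0 0"

```text
t: 24.25
eef_pos: [0.5796, -0.0127, 0.0784]
eef_rot: [-0.0, 0.994, -0.107, -0.0]
ft_force: [-0.9, -0.2, -1.1]
gripper_width: 0.0612
```

```bash
python3 go.py .5798 -.0127 .0785
```

```text
t 24.25 p [ 0.5796 -0.0127  0.0784] q7 0.03 yaw x -12.32 zax [-2.e-04  1.e-04 -1.e+00] F [-0.91 -0.22 -1.1 ] M [-0.077  0.05  -0.005] w 0.0612
units [ 0.007 -0.001 -0.004]
```

Emit:
jog_arm --pt "0.5 0 0 -0.01 1" --pt "0.5 0 0 -0.01 1" --pt "0.5 0 0 0 1" --pt "0.5 0 0 0.012 1" --pt "0.5 0 0 0 0"

```text
t: 24.75
eef_pos: [0.5796, -0.0125, 0.0785]
eef_rot: [0.0, 0.94, -0.34, -0.0]
ft_force: [0.4, -0.3, -0.2]
gripper_width: 0.0614
```

```bash
python3 go.py .5796 -.0127 .0785
```

```text
t 24.75 p [ 0.5796 -0.0125  0.0785] q7 -0.364 yaw x -39.79 zax [-4.e-04 -4.e-04 -1.e+00] F [ 0.4  -0.32 -0.21] M [-0.046  0.115  0.016] w 0.0614
units [0.005 0.006 0.001]
```

Emit:
jog_arm --pt "0.5 0 0 0.016 1" --pt "0.5 0 0 0.016 1" --pt "0.5 0 0 0.016 1" --pt "0.5 0 0 0 0"

```text
t: 25.15
eef_pos: [0.5796, -0.0126, 0.0773]
eef_rot: [0.0, 0.865, -0.502, -0.0]
ft_force: [-0.4, -0.2, -1.6]
gripper_width: 0.0613
```

```bash
python3 go.py .5796 -.0127 .0785
```

```text
t 25.15 p [ 0.5796 -0.0126  0.0773] q7 -0.653 yaw x -60.29 zax [-4.e-04 -4.e-04 -1.e+00] F [-0.4  -0.2  -1.61] M [-0.09   0.082  0.017] w 0.0613
units [ 0.004  0.004 -0.047]
```

Emit:
jog_arm --pt "0.5 0 0 0.014 1"

```text
t: 25.25
eef_pos: [0.5796, -0.0126, 0.0771]
eef_rot: [-0.0, 0.833, -0.553, -0.0]
ft_force: [0.7, 0.6, -2.7]
gripper_width: 0.0614
```

```bash
python3 go.py .5796 -.0127 .0785
```

```text
t 25.25 p [ 0.5796 -0.0126  0.0771] q7 -0.751 yaw x -67.21 zax [-3.e-04  6.e-04 -1.e+00] F [ 0.72  0.6  -2.69] M [-0.048  0.179  0.019] w 0.0614
units [ 0.005  0.    -0.054]
```

Emit:
jog_arm --pt "0.5 0 0 0.016 1"

```text
t: 25.35
eef_pos: [0.5795, -0.0126, 0.0767]
eef_rot: [-0.0, 0.798, -0.603, -0.0]
ft_force: [-0.3, 0.0, -2.1]
gripper_width: 0.0616
```

```bash
python3 go.py .5796 -.0127 .0785
```

```text
t 25.35 p [ 0.5795 -0.0126  0.0767] q7 -0.848 yaw x -74.19 zax [-4.e-04  6.e-04 -1.e+00] F [-0.26  0.03 -2.09] M [-0.105  0.13  -0.018] w 0.0616
units [ 0.005 -0.002 -0.073]
```

Emit:
jog_arm --pt "0.5 0 0 0.016 1"

```text
t: 25.45
eef_pos: [0.5796, -0.0126, 0.0763]
eef_rot: [-0.0, 0.76, -0.65, -0.0]
ft_force: [0.1, -0.1, -2.2]
gripper_width: 0.0614
```

```bash
python3 go.py
```

```text
t 25.45 p [ 0.5796 -0.0126  0.0763] q7 -0.945 yaw x -81.07 zax [-3.e-04  5.e-04 -1.e+00] F [ 0.14 -0.13 -2.16] M [-0.061  0.122  0.001] w 0.0614
```

Emit:
jog_arm --pt "0.5 0 0 0.008 0.5"

```text
t: 25.55
eef_pos: [0.5796, -0.0126, 0.076]
eef_rot: [0.0, 0.741, -0.672, -0.0]
ft_force: [0.9, -0.8, -1.8]
gripper_width: 0.0614
```

```bash
python3 go.py
```

```text
t 25.55 p [ 0.5796 -0.0126  0.076 ] q7 -0.992 yaw x -84.42 zax [-4.e-04  1.e-04 -1.e+00] F [ 0.87 -0.8  -1.85] M [-0.056  0.161 -0.021] w 0.0614
```

Emit:
jog_arm --pt "0.5 0 0 0.008 0.5"

```text
t: 25.65
eef_pos: [0.5796, -0.0126, 0.0759]
eef_rot: [0.0, 0.721, -0.693, -0.0]
ft_force: [-0.7, 0.3, -2.0]
gripper_width: 0.0616
```

```bash
python3 go.py
```

```text
t 25.65 p [ 0.5796 -0.0126  0.0759] q7 -1.039 yaw x -87.8 zax [-3.e-04  3.e-04 -1.e+00] F [-0.7   0.28 -1.98] M [-0.063  0.145  0.045] w 0.0616
```

Emit:
jog_arm --pt "0.5 0 0 0.008 0.5"

```text
t: 25.75
eef_pos: [0.5797, -0.0126, 0.0758]
eef_rot: [0.0, -0.699, 0.715, 0.0]
ft_force: [-0.3, 0.9, -0.4]
gripper_width: 0.0616
```

```bash
python3 go.py
```

```text
t 25.75 p [ 0.5797 -0.0126  0.0758] q7 -1.087 yaw x -91.23 zax [-2.e-04  4.e-04 -1.e+00] F [-0.27  0.9  -0.42] M [-0.008  0.173  0.074] w 0.0616
```

Emit:
jog_arm --pt "0.5 0 0 0.008 0.5"

```text
t: 25.85
eef_pos: [0.5798, -0.0126, 0.0757]
eef_rot: [0.0, -0.678, 0.735, 0.0]
ft_force: [0.3, 1.0, 0.2]
gripper_width: 0.0614
```

```bash
python3 go.py
```

```text
t 25.85 p [ 0.5798 -0.0126  0.0757] q7 -1.135 yaw x -94.65 zax [-1.e-04  5.e-04 -1.e+00] F [0.31 1.04 0.17] M [0.023 0.218 0.159] w 0.0614
```

Emit:
jog_arm --pt "0.5 0 0 0.006 0.5"

```text
t: 25.95
eef_pos: [0.5798, -0.0126, 0.0756]
eef_rot: [0.0, -0.656, 0.755, 0.0]
ft_force: [0.5, 0.1, -0.1]
gripper_width: 0.0613
```

```bash
python3 go.py
```

```text
t 25.95 p [ 0.5798 -0.0126  0.0756] q7 -1.183 yaw x -98.07 zax [-0.e+00  4.e-04 -1.e+00] F [ 0.5   0.08 -0.12] M [-0.04   0.221  0.22 ] w 0.0613
```

Emit:
jog_arm --pt "0.5 0 0 0.006 0.5"

```text
t: 26.05
eef_pos: [0.5798, -0.0126, 0.0755]
eef_rot: [0.0, -0.633, 0.774, 0.0]
ft_force: [-0.4, -0.5, 0.7]
gripper_width: 0.0612
```

```bash
python3 go.py
```

```text
t 26.05 p [ 0.5798 -0.0126  0.0755] q7 -1.231 yaw x -101.49 zax [-0.e+00  4.e-04 -1.e+00] F [-0.45 -0.51  0.7 ] M [-0.036  0.303  0.297] w 0.0612
```

The torque is 0.30 N m, so about 10 N by torque; by angle since contact it is at most about 20 N. Both are inside the snug band, so I let go and back off.

Emit:
jog_arm --pt "0.5 0 0 0 0" --pt "0.85 0 0 0 0" --pt "0.85 0 0 0 0" --pt "0.85 0 0 -0.2 0" --pt "0.85 0 0 -1 0" --pt "0.85 0 0 -1 0" --pt "0.85 0 0 -1 0" --pt "0.85 0.9 0 -0.5 0" --pt "0.85 1 0 0 0" --pt "0.85 1 0 0 0"

```text
t: 27.05
eef_pos: [0.5645, -0.0856, 0.1684]
eef_rot: [0.0, -0.632, 0.775, -0.0]
ft_force: [0.2, -0.5, -0.2]
gripper_width: 0.0741
```

Emit:
jog_arm --pt "0.85 1 0 0 0" --pt "0.85 1 0 0 0" --pt "0.85 1 0 0 0" --pt "0.85 1 0 0 0" --pt "0.85 1 0 0 0" --pt "0.85 1 0 0 0"

```text
t: 27.65
eef_pos: [0.5332, -0.2328, 0.1678]
eef_rot: [-0.0, -0.631, 0.776, 0.0]
ft_force: [0.2, -0.8, 0.0]
gripper_width: 0.0742
```

```bash
python3 go.py; python3 - <<'E'
from h import *
import pickle
c=snap('side'); d=snap('top'); pickle.dump((c,d),open('s4.pkl','wb'))
A=cv2.resize(c['im'][175:230,292:347],(400,400),interpolation=cv2.INTER_CUBIC)
B=cv2.resize(d['im'][160:205,315:360],(400,400),interpolation=cv2.INTER_CUBIC)
cv2.imwrite('pics/c6.png',np.hstack([A,B]))
E
```

```text
t 27.65 p [ 0.5332 -0.2328  0.1678] q7 -0.952 yaw x -101.75 zax [-4.e-04 -1.e-04 -1.e+00] F [ 0.15 -0.82  0.02] M [ 0.001  0.143 -0.004] w 0.0742
```

View pics/c6.png

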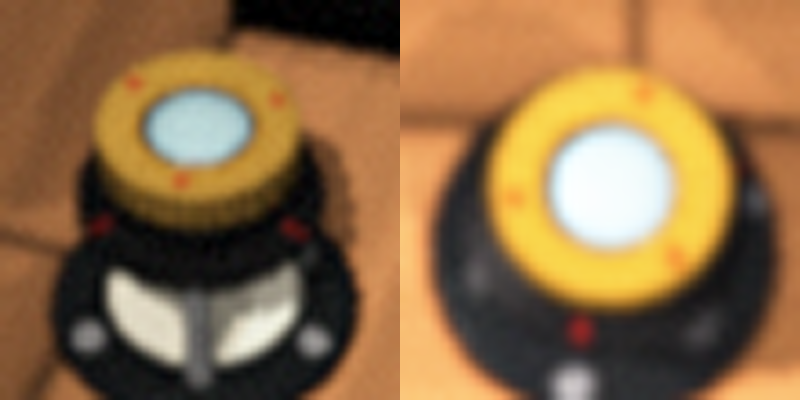

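The ring sits level with the lens dome showing through it. The dots are at about -20°, as the turn predicts, so there was no slip in the grip. I hand in.

```bash
python3 -c "
from bench import robot; print(robot.sign_off())"
```

```text
the job is handed in; nothing more can be done
None
```

The lens is in the cell, dome up and flat on its seat, and the ring is screwed down clockwise over it. The job was handed in at about 28 s of the 72 s, with the arm clear of the stand.

- **Lens:** the first check after letting go disagreed with a flat lens: its outline in the side view was about 1 px too tall, a tilt of about 6°. I pressed its far edge down with the shut fingers at about 4–6 N. A second measurement of 10.4 × 14.4 px then matched a flat lens. The edge met the fingers at 84.3 mm, which puts the seat about 5.7 mm under the rim, within the stated range.
- **Ring:** it met the glass about 1.0 rad after the thread starts, and I turned it about 0.2 rad further. The final torque of 0.30 N m means about 10 N on the glass. The turn angle would allow up to about 20 N. The two figures disagree, but both are within the 3–30 N snug band.
- **Last pictures:** the ring sits level on the stand. Its dots are where the turn should have left them (about -20°), so it did not slip in the grip. I did not measure the press on the glass again after letting go.
- **Other items:** no move was aimed at the seals, jar, brush rest or slate. I did not check their final positions in the last pictures.

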